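Take up the gap in a sprung fixture with spacer plates

ROBOT

A 6-joint arm with a two-finger parallel gripper is mounted at the origin on a cart in front of the work surface, level with it; the furniture and walls round the work are solid. World frame = base frame: x ahead of the robot, y to its left, z up, the work surface at z = 0. Lengths are in m, angles in rad, forces in N, time in s.
With the tool pointing down it reaches from about 0.2 to 0.875 m from the base axis. Payload 3.4 kg.
Tool frame: the origin (TCP) lies at the very end of the fingers, on their centre line; the grasp point (between the pads) lies tcp_to_grasp behind it (tcp_to_grasp is the distance from the TCP to the grasp point, in m); z points along the fingers, y is the line along which they close (so a half turn about z gives the same grasp; the last joint's range is limited). The gripper opens to 94 mm and grips with 3 to 60 N. Pads are 16 mm wide; open, the fingers measure 119 mm over their backs; the gripper's body (75 mm by 177 mm) begins 78 mm behind the grasp point.
Start: joints at [-1.288, 0.276, 1.505, -0, 1.361, -0.121], TCP at [0.226, -0.529, 0.205] pointing down, gripper open.
Joint ranges: [-2.89, 2.89], [-0.75, 2.08], [0.22, 2.7], [-1.18, 4.32], [0.11, 2.71], [-2.7, 2.7]. Speed limits (rad/s): [2.57, 2.57, 3.14, 3.14, 3.14, 3.14].

INTERFACE

Orientations are given as a unit quaternion [x, y, z, w].
In Python, from station import * gives the robot as it stands.
- The arm moves only by the shell command python3 -m crank 'ROWS' [OPENING]. ROWS is text: rows parted by semicolons, each of 6 numbers parted by spaces: the shift along the tool's x, y, z in mm, then the turn, a rotation vector about the tool's x, y, z in degrees. In form: dx dy dz ax ay az; .... A call has 1 to 8 rows; each row is the pose to reach, as a shift and turn from the pose commanded when the call began, along the tool's axes at that moment; what a row does not reach only later rows make up. A row lasts 1/8 s, in which the tool goes at most 62.5 mm and 10.7 degrees, less where a joint would pass 70% of its speed; a pose out of reach is approached as far as the arm can. A call with a gripper value outside its range is refused whole. OPENING is the finger opening in mm, from 0 to 94, set as the call begins (- or left out, the last holds). The fingers move at their own pace and stop on an object; the grip force is fixed at half the most. Time passes only in rows, so rows that repeat a pose let the fingers close. It gives the time, the measured TCP pose, the force, the opening and the grip force at its end, in the units of the state.
- observe(): the state, without advancing time (a new reading comes with each control period).
- capture(name): name is "scene" or "top" or "wrist"; returns the picture (420x560x3 uint8, red, green, blue); there is no depth.
- camera_model(name): a dict with "fx", "fy", "cx", "cy" (pixels), "dist_coeffs" ([k1, k2, p1, p2, k3] as OpenCV has them; the pictures are not rectified), "camera_from_world" (4x4, takes a point from world to camera coordinates); the wrist camera has in their place "tool_from_camera" (4x4, takes a point from camera to tool coordinates, whose origin is the TCP and whose axes are the flange's). Camera axes: x right, y down, z forward; pixel columns grow to the right and rows downward; lengths in m; the calibration is good to about 2 mm. A picture is of the moment at which its call begins: read the wrist's pose just before it. camera_model takes no time and is no camera call.
- hand_in(): hands the job in; it is judged then, once.
Trained networks look in the newest picture that a camera, given by its name, has taken for a name from the list of things; names that differ only in an ending like _2 or _b are one class to them, and where a whole thing is asked for, a point or a joint stands for the part that bears it (a point fixed in the world has none). Each returns a list of dicts, best first, with "p" (0 to 1); they miss things now and then, are a little off and sometimes report something else, mostly with a low value. They report only what shows in the picture. A call takes as long as a camera call. They do not tell look-alikes from the thing itself.
- recognise(camera, label): "xyz" ([x, y, z] in m, in world coordinates, good to about 4 mm: the middle of the surface that is visible of it).
- trace(camera, label): "mask" (420x560 bool, what is visible of it).
The state is a dict: "time": time; "qpos": joint angles; "dq": joint speeds; "joint_efforts": joint torques, N m; "tcp_pos": TCP position; "ee_rot": TCP orientation; "force": force on the tool from outside, world axes, zero at the start; "ft_torque": the same for the moment, N m; "gripper_width": finger opening in m; "grasp_force": force on a finger pad.
Only numpy, scipy, OpenCV 4.12 (cv2) and the standard library are available. Lean on these libraries where they do the work, as an engineer would, in place of code of your own. Each camera call takes 0.05 s, during which the arm holds its last target. There are 200 camera calls.

TASK

Take up the gap in the small grey fixture: stand the two thin aluminium spacer plates upright in it, one at a time, the first against the fixed jaw and the second squeezed in beside it, each pushed fully down onto the base, so that the sprung jaw holds them snug. Let go of the first before fetching the second. Leave the thick plate, which does not fit, standing where it is.

Things in the scene. Friction and masses are not known exactly. Their poses are not given: they have to be found in the camera images.
- thin_plate_1: Thin spacer plate, bare aluminium, 44 mm wide (its x), 14 thick (y), 62 high (z), 100 g, long edges rounded 3 mm. Stands upright, loose, on the bench at the start; origin: centre of its underside. The two thin plates are identical and the same after a half turn. Best gripped from above across the 44 mm width, near 43 mm up.
- thin_plate_2: Thin spacer plate, bare aluminium, 44 mm wide (its x), 14 thick (y), 62 high (z), 100 g, long edges rounded 3 mm. Stands upright, loose, on the bench at the start; origin: centre of its underside. The two thin plates are identical and the same after a half turn. Best gripped from above across the 44 mm width, near 43 mm up.
- thick_plate: Thick spacer plate: the same aluminium shape, 44 mm wide (its x), 62 mm high, but 40 mm thick (its y), too thick for the gap. Stands upright and loose on the bench; origin at the centre of its underside. To be left standing.
- shim_fixture: Grey base 90 x 118 x 8 mm on the bench, with two steel jaws 30 mm wide in x. Origin: underside, z up. Fixed jaw's face at y +14 mm; sprung jaw's (spring, rods behind it) rests at -8, yields to -22, 2 N. Its face flares back 10 mm from z 28 to 52 (fixed jaw 4 mm, 44 to 52): a plate pushed down on it (10 N) moves it aside. Plates go on the base (z 8), width along x, at x 0: first at y +6 to 7, second at -7 to -9.
There are look-alikes about, which are no part of the job. What is shaped like the thin_plate_2 but black or yellow is not meant.

How it is judged:
On the way:
1. one thin plate stands seated in the gap and is let go, while the other is still well away from the fixture (((x of thin_plate_1 in the frame of shim_fixture between -0.014 and 0.014 m and y of thin_plate_1 in the frame of shim_fixture between -0.013 and 0.013 m and z of thin_plate_1 in the frame of shim_fixture between 0.004 and 0.012 m and angle between thin_plate_1's own z axis and vertical below 0.18 rad and linear speed of thin_plate_1 below 0.02 m/s and contact force between the fingers and thin_plate_1 below 0.1 N and horizontal distance between thin_plate_2 and shim_fixture above 0.05 m) or (x of thin_plate_2 in the frame of shim_fixture between -0.014 and 0.014 m and y of thin_plate_2 in the frame of shim_fixture between -0.013 and 0.013 m and z of thin_plate_2 in the frame of shim_fixture between 0.004 and 0.012 m and angle between thin_plate_2's own z axis and vertical below 0.18 rad and linear speed of thin_plate_2 below 0.02 m/s and contact force between the fingers and thin_plate_2 below 0.1 N and horizontal distance between thin_plate_1 and shim_fixture above 0.05 m))), for 0.2 s.
At the end, for the whole second after the job is handed in: Both thin plates stand between the jaws on the base (underside within 4 mm of it, within 14 mm of the fixture's middle along its x and 13 mm along its y, upright within 10 degrees), released, at rest, held by the sprung jaw. The thick plate stands within 30 mm of where it was (x of thin_plate_1 in the frame of shim_fixture between -0.014 and 0.014 m and y of thin_plate_1 in the frame of shim_fixture between -0.013 and 0.013 m and z of thin_plate_1 in the frame of shim_fixture between 0.004 and 0.012 m and angle between each of thin_plate_1, thin_plate_2's own z axis and vertical below 0.18 rad and linear speed of each of thin_plate_1, thin_plate_2 below 0.02 m/s and x of thin_plate_2 in the frame of shim_fixture between -0.014 and 0.014 m and y of thin_plate_2 in the frame of shim_fixture between -0.013 and 0.013 m and z of thin_plate_2 in the frame of shim_fixture between 0.004 and 0.012 m and contact force between the fingers and thin_plate_1 below 0.1 N and contact force between the fingers and thin_plate_2 below 0.1 N and distance of thick_plate from where it was at the start of the episode below 0.03 m and angle between thick_plate's own z axis and vertical below 0.2 rad); the robot touches nothing.
It fails at once if the thick plate is knocked over (angle between thick_plate's own z axis and vertical above 0.5 rad).
It also fails if it takes over 64 s, if anything falls off the work surface, if the arm or the gripper's body presses on something with over 40 N, if the wrist force passes 120 N, or if a joint passes its speed limit or range.

## Working session

There is one attempt and no reset: what is moved stays moved. The work goes in short steps, Python scripts to look and compute and a shell command to move; the robot and the scene stay as the last step left them, time stands still between calls to the robot, and variables do not carry over. Pictures are saved under pics/ and viewed, at most 13 in all, crops included, and the job is handed in when it is done.

```bash
mkdir -p pics; ls; python3 - <<'E'
from station import *
import cv2, numpy as np
s=observe(); print({k:np.round(v,3) for k,v in s.items()})
ims=[]
for c in("top","scene"):
    im=capture(c); cv2.imwrite(f"pics/{c}0.png",im[:,:,::-1])
    for l in("thin_plate_1","thick_plate","shim_fixture"):
        for d in recognise(c,l): print(c,l,np.round(d["xyz"],3),round(d["p"],2))
m=camera_model("top");print(m)
E
```

```text
pics
{'time': np.float64(0.0), 'qpos': array([-1.288,  0.277,  1.506,  0.   ,  1.361, -0.121]), 'dq': array([-0.   , -0.001, -0.001, -0.001,  0.   ,  0.001]), 'joint_efforts': array([-0.0000e+00, -4.0458e+01, -2.3723e+01,  7.0000e-02,  3.5000e-02,
       -0.0000e+00]), 'tcp_pos': array([ 0.226, -0.528,  0.205]), 'ee_rot': array([ 0.98 ,  0.201, -0.   , -0.001]), 'force': array([-0.081,  0.181, -0.42 ]), 'ft_torque': array([-0.049,  0.006,  0.024]), 'grasp_force': np.float64(0.0), 'gripper_width': np.float64(0.094)}
top thin_plate_1 [ 0.533 -0.278  0.061] 0.77
top thin_plate_1 [ 0.685 -0.09   0.064] 0.61
top thin_plate_1 [ 0.277 -0.328  0.059] 0.6
top thin_plate_1 [ 0.58 -0.15  0.06] 0.49
top thick_plate [ 0.468 -0.14   0.061] 0.92
top shim_fixture [0.531 0.019 0.007] 0.67
scene thin_plate_1 [ 0.53  -0.273  0.038] 0.96
scene thin_plate_1 [ 0.688 -0.083  0.038] 0.73
scene thin_plate_1 [ 0.579 -0.14   0.033] 0.71
scene thick_plate [ 0.466 -0.126  0.046] 0.74
scene shim_fixture [0.523 0.028 0.007] 0.93
{'fx': 453.4949640839864, 'fy': 453.4949640839864, 'cx': 277.4152492238457, 'cy': 207.59581513350176, 'dist_coeffs': array([-0.02202017,  0.        ,  0.        ,  0.        ,  0.        ]), 'camera_from_world': array([[ 3.43460261e-04, -9.99686196e-01, -2.50477765e-02,
        -9.58476060e-02],
       [-9.98209307e-01,  1.15554273e-03, -5.98067198e-02,
         5.00112286e-01],
       [ 5.98168960e-02,  2.50234648e-02, -9.97895668e-01,
         1.04999694e+00],
       [ 0.00000000e+00,  0.00000000e+00,  0.00000000e+00,
         1.00000000e+00]])}
```

View pics/top0.png

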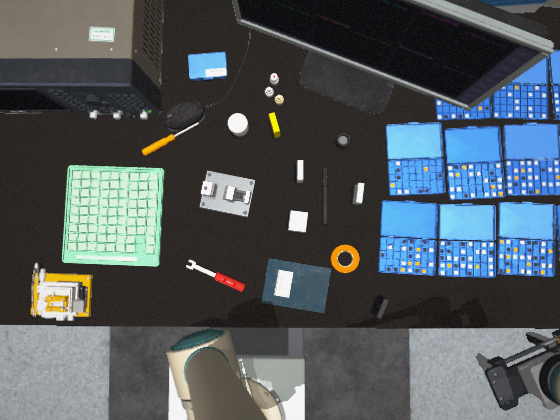

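View pics/scene0.png

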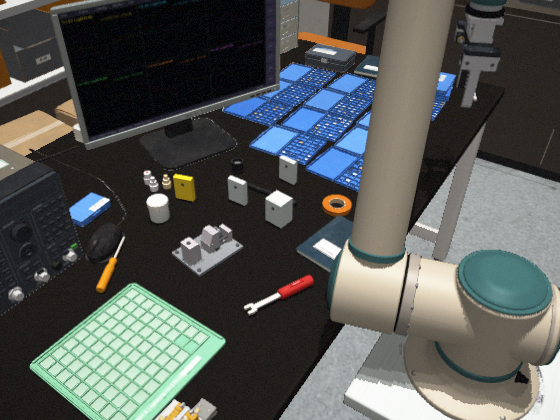

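The top view shows the two bare plates at about (300,171) and (359,193). The thick plate is at (298,221). The fixture is at (227,193), with its single fixed jaw on the left (+y) and its rods to the right. The yellow (274,125) and black (380,307) pieces are look-alikes. I'll refine yaw and position next.

```bash
cat > h.py <<'E'
from station import *
import cv2, numpy as np
from scipy.spatial.transform import Rotation as R
def cam(c,s=None):
    m=camera_model(c); K=np.array([[m["fx"],0,m["cx"]],[0,m["fy"],m["cy"]],[0,0,1]])
    if c=="wrist":
        s=s or observe(); T=np.eye(4); T[:3,:3]=R.from_quat(s["ee_rot"]).as_matrix(); T[:3,3]=s["tcp_pos"]
        W=T@np.array(m["tool_from_camera"])
    else: W=np.linalg.inv(m["camera_from_world"])
    return K,np.array(m["dist_coeffs"]),W
def toplane(cm,px,z):
    K,D,W=cm; n=cv2.undistortPoints(np.array(px,float).reshape(-1,1,2),K,D).reshape(-1,2)
    d=np.c_[n,np.ones(len(n))]@W[:3,:3].T; t=(z-W[2,3])/d[:,2]
    return W[:3,3]+d*t[:,None]
def topix(cm,P):
    K,D,W=cm; V=np.linalg.inv(W)
    return cv2.projectPoints(np.array(P,float).reshape(-1,3),cv2.Rodrigues(V[:3,:3])[0],V[:3,3],K,D)[0].reshape(-1,2)
def rect(cm,mask,z):
    "min-area rectangle of the mask cast on height z: centre, sizes, angle of long side (deg)"
    c=max(cv2.findContours(mask.astype(np.uint8),cv2.RETR_EXTERNAL,cv2.CHAIN_APPROX_NONE)[0],key=len)
    P=toplane(cm,c.reshape(-1,2),z)[:,:2]; b=cv2.boxPoints(cv2.minAreaRect((P*1000).astype(np.float32)))
    e=[b[1]-b[0],b[2]-b[1]]; l=max(e,key=np.linalg.norm)
    return b.mean(0).round(1),sorted(np.linalg.norm(e,axis=1).round(1)),round(float((np.degrees(np.arctan2(l[1],l[0]))+90)%180-90),1)
E
python3 - <<'E'
from h import *
cm=cam("top")
for l,z in(("thin_plate_1",.062),("thick_plate",.062),("shim_fixture",.008)):
    for d in trace("top",l): print(l,round(d["p"],2),d["mask"].sum(),rect(cm,d["mask"],z))
m=camera_model("wrist");print(np.round(m["tool_from_camera"],3),m["fx"],m["dist_coeffs"],tcp_to_grasp)
E
```

```text
thin_plate_1 0.67 193 (array([686., -90.], dtype=float32), [np.float32(19.2), np.float32(59.1)], 13.9)
thin_plate_1 0.62 125 (array([ 579.6, -148. ], dtype=float32), [np.float32(13.5), np.float32(49.8)], -0.2)
thin_plate_1 0.48 190 (array([ 528.7, -277.2], dtype=float32), [np.float32(21.3), np.float32(48.2)], -7.7)
thin_plate_1 0.48 231 (array([ 279.1, -323.5], dtype=float32), [np.float32(25.7), np.float32(44.4)], -25.1)
thick_plate 0.59 351 (array([ 468.6, -143.4], dtype=float32), [np.float32(40.9), np.float32(44.9)], -7.2)
shim_fixture 0.7 1872 (array([535.9,  24.6], dtype=float32), [np.float32(90.3), np.float32(121.5)], 78.7)
shim_fixture 0.32 187 (array([ 534.2, -284.4], dtype=float32), [np.float32(21.9), np.float32(50.9)], -9.3)
[[ 0.    -0.967 -0.257  0.074]
 [ 1.     0.     0.     0.   ]
 [-0.    -0.257  0.967 -0.179]
 [ 0.     0.     0.     1.   ]] 375.82854222811926 [-0.01253803  0.          0.          0.          0.        ] 0.0188
```

```bash
python3 -m crank '475 -210 45 0 0 -66.8;475 -210 45 0 0 -66.8;475 -210 45 0 0 -66.8;475 -210 45 0 0 -66.8;475 -210 45 0 0 -66.8;475 -210 45 0 0 -66.8;475 -210 45 0 0 -66.8;475 -210 45 0 0 -66.8' 94
python3 -m crank '0 0 0 0 0 0;0 0 0 0 0 0;0 0 0 0 0 0'
cat > look.py <<'E'
import sys; from h import *
n=sys.argv[1]; s=observe(); im=capture("wrist"); cm=cam("wrist",s); cv2.imwrite(f"pics/{n}.png",im[:,:,::-1])
X=R.from_quat(s["ee_rot"]).as_matrix(); print("t",s["time"],"tcp",np.round(s["tcp_pos"]*1000 if hasattr(s["tcp_pos"],'shape') else s["tcp_pos"],1),"yaw y",round(np.degrees(np.arctan2(X[1,1],X[0,1])),2),"z",X[:,2].round(4))
for l,z in(("thin_plate_1",float(sys.argv[2])),("shim_fixture",.008)):
    for d in trace("wrist",l):
        if d["p"]>.3: print(l,round(d["p"],2),rect(cm,d["mask"],z))
E
python3 look.py w1 .062
```

```text
time: 1.55
tcp_pos: [0.5671, -0.163, 0.1624]
ee_rot: [0.707, 0.707, 0.0, 0.001]
force: [0.7, -0.1, 0.7]
gripper_width: 0.0942
grasp_force: 0.0
time: 1.92
tcp_pos: [0.5649, -0.1658, 0.1625]
ee_rot: [0.708, 0.706, -0.0, 0.0]
force: [-0.3, 0.2, -0.3]
gripper_width: 0.094
grasp_force: 0.0
t 1.925 tcp [ 564.9 -165.8  162.5] yaw y -0.16 z [-2.e-04 -6.e-04 -1.e+00]
thin_plate_1 0.77 (array([ 533.7, -261.6], dtype=float32), [np.float32(37.5), np.float32(44.1)], -5.4)
thin_plate_1 0.57 (array([683.3, -90.2], dtype=float32), [np.float32(19.3), np.float32(63.4)], 14.0)
shim_fixture 0.58 (array([527.9, -16.8], dtype=float32), [np.float32(42.5), np.float32(89.8)], -10.1)
```

View pics/w1.png

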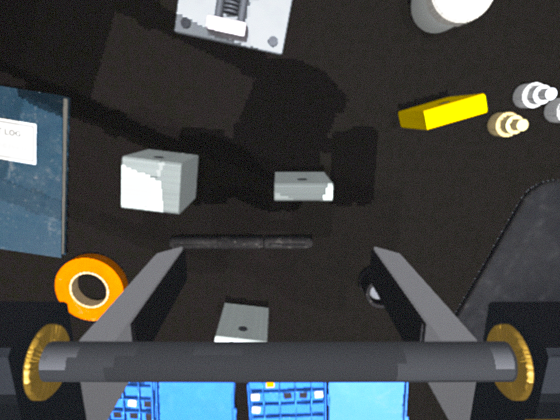

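The wrist view shows plate A at (304,184) and plate B at (243,328), partly hidden by the gripper bar. The thick plate is at (160,182), and the fixture's rod end is at the top. The tool stopped about 15 to 18 mm short, so I'll go on and overlay the model.

```bash
python3 -m crank '18 15 30 0 0 0;18 15 30 0 0 0;18 15 30 0 0 0' | head -2
cat > ov.py <<'E'
# ov.py name x y yaw base_z [zoom centre offset]: overlay plate wireframe on a new wrist picture crop
import sys; from h import *
n=sys.argv[1]; x,y,a,b=map(float,sys.argv[2:6]); s=observe(); im=capture("wrist")[:,:,::-1].copy(); cm=cam("wrist",s)
np.savez(f"pics/{n}.npz",im=im,W=cm[2])
X=R.from_quat(s["ee_rot"]).as_matrix(); print("t",s["time"],"tcp",np.array(s["tcp_pos"]).round(4),"yaw y",round(np.degrees(np.arctan2(X[1,1],X[0,1])),2))
c,q=np.cos(np.radians(a)),np.sin(np.radians(a))
P=[[x+c*u-q*v,y+q*u+c*v,z] for z in(b,b+.062) for u,v in((-.022,-.007),(.022,-.007),(.022,.007),(-.022,.007))]
p=topix(cm,P); o=p.mean(0)-[67,50]; M=np.array([[6,0,-6*o[0]],[0,6,-6*o[1]]])
z=cv2.warpAffine(im,M,(800,600),flags=cv2.INTER_CUBIC)
for k in(0,4): cv2.polylines(z,[((p[k:k+4]-o)*6).astype(np.int32)],True,[(0,0,255),(0,255,0)][k//4],1)
print("crop origin",o.round(1),"top px",p[4:].round(1).tolist()); cv2.imwrite(f"pics/{n}.png",z)
E
python3 ov.py a1 .580 -.148 0 0
```

```text
time: 2.45
tcp_pos: [0.5806, -0.1474, 0.1329]
t 2.45 tcp [ 0.5806 -0.1474  0.1329] yaw y -0.09
crop origin [210.4 164.3] top px [[245.8, 234.3], [308.8, 234.3], [309.2, 214.9], [245.4, 215.0]]
```

View pics/a1.png

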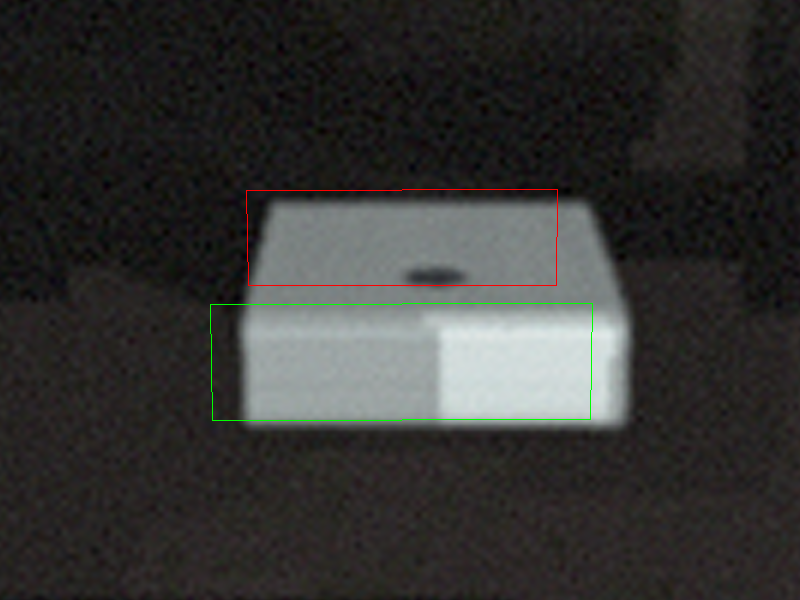

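The overlay shows the plate's top face centred 4 mm in +x and about 0.8 mm in −y from the model, with its yaw close to 0. I'll descend and grip.

```bash
python3 -m crank '-1 3.5 40 0 0 0;-1 3.5 80 0 0 0;-1 3.5 100 0 0 0;-1 3.5 108 0 0 0;-1 3.5 108 0 0 0' 94
python3 -m crank '0 0 0 0 0 0;0 0 0 0 0 0;0 0 0 0 0 0;0 0 0 0 0 0;0 0 0 0 0 0' 30
```

```text
time: 3.12
tcp_pos: [0.5846, -0.1481, 0.0249]
ee_rot: [0.708, 0.707, 0.0, 0.0]
force: [0.2, 0.4, 0.1]
gripper_width: 0.0939
grasp_force: 0.0
time: 3.75
tcp_pos: [0.5843, -0.1476, 0.0244]
ee_rot: [0.707, 0.707, -0.0, 0.0]
force: [-0.0, -0.3, -0.1]
gripper_width: 0.0477
grasp_force: 0.0
```

```bash
python3 -m crank '0 0 0 0 0 0;0 0 0 0 0 0' 30
python3 -m crank '0 0 -55 0 0 0;0 0 -110 0 0 0;30 -20 -135 0 0 5;80 -45 -135 0 0 11.3;104 -62 -135 0 0 11.3;104 -62 -135 0 0 11.3;104 -62 -135 0 0 11.3'
python3 - <<'E'
from h import *
s=observe(); im=capture("wrist"); cm=cam("wrist",s); np.savez("pics/f1.npz",im=im,W=cm[2])
im=im[:,:,::-1].copy(); yaw=np.radians(-11.3);c,q=np.cos(yaw),np.sin(yaw)
def W(x,y,z): return [.536+c*x-q*y,.0246+q*x+c*y,z]
for pts,col in(([W(u,v,.008) for u,v in((-.045,-.059),(.045,-.059),(.045,.059),(-.045,.059))],(0,0,255)),([W(-.015,.018,.052),W(.015,.018,.052)],(0,255,0)),([W(-.015,-.018,.052),W(.015,-.018,.052)],(0,255,255))):
    p=topix(cm,pts); print(p.round(0).tolist()); cv2.polylines(im,[p.astype(np.int32)],True,col,1)
cv2.imwrite("pics/f1.png",cv2.resize(im,(800,600)))
E
```

```text
time: 4.0
tcp_pos: [0.5842, -0.1476, 0.0243]
ee_rot: [0.707, 0.707, -0.0, 0.0]
force: [-0.2, 0.6, 0.2]
gripper_width: 0.0435
grasp_force: 30.0
time: 4.88
tcp_pos: [0.5231, -0.0441, 0.1593]
ee_rot: [0.774, 0.634, 0.0, 0.001]
force: [-1.2, -0.6, -1.1]
gripper_width: 0.0438
grasp_force: 30.0
[[227.0, 187.0], [327.0, 187.0], [332.0, 44.0], [221.0, 44.0]]
[[256.0, 94.0], [297.0, 94.0]]
[[257.0, 144.0], [297.0, 144.0]]
```

View pics/f1.png

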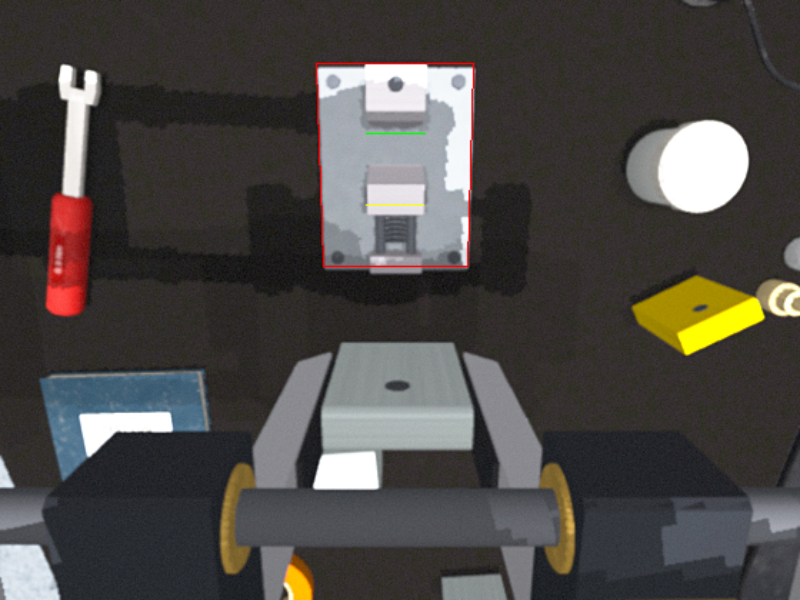

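```bash
python3 - <<'E'
from h import *
d=np.load("pics/f1.npz"); m=cam("wrist"); cm=(m[0],m[1],d["W"]); im=d["im"]
yaw=np.radians(-11.3);c,q=np.cos(yaw),np.sin(yaw)
def F(px,z):
    P=toplane(cm,px,z)-[.536,.0246,0]; return (np.c_[c*P[:,0]+q*P[:,1],-q*P[:,0]+c*P[:,1]]*1000).round(1).tolist()
for r,zs in((77,(.052,)),(89,(.008,.028,.044)),(115.5,(.028,.008)),(129.5,(.052,)),(150,(.052,))): print(r,[F([[277,r]],z) for z in zs])
print("cam in F",F(topix(cm,[[.5,0,0]]),0), ((d["W"][:3,3]-[.536,.0246,0])*1000).round())
z=cv2.resize(im[30:205,190:370,::-1],None,fx=4.4,fy=3.4,interpolation=cv2.INTER_CUBIC); z=z[:600,:800]; cv2.imwrite("pics/f1z.png",z)
E
```

```text
77 [[[0.3, 29.6]]]
89 [[[0.2, 24.1]], [[0.2, 22.9]], [[0.3, 21.9]]]
115.5 [[[0.2, 2.6]], [[0.2, 2.5]]]
129.5 [[[0.2, -7.4]]]
150 [[[0.2, -22.5]]]
cam in F [[-30.5, -31.2]] [  1.   4. 339.]
```

View pics/f1z.png

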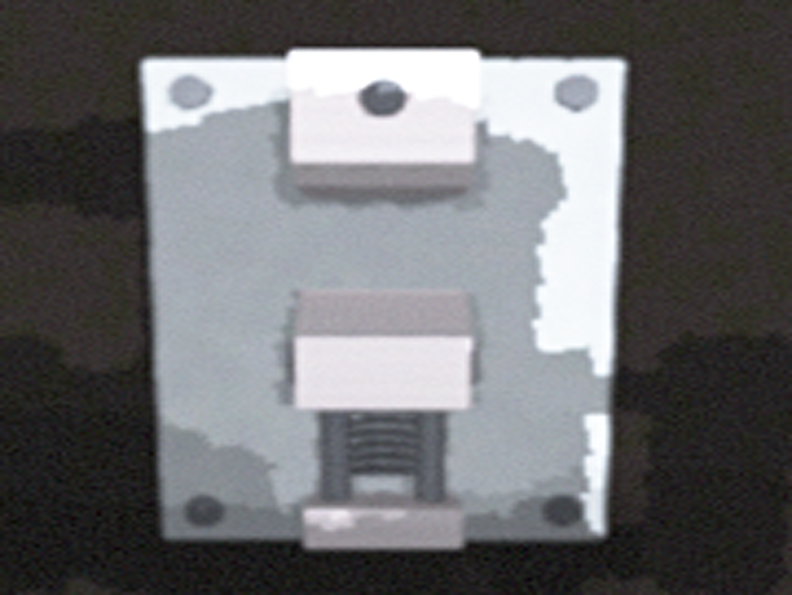

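Both jaws sit about 10.6 mm further in +y than the base centre suggests. In the zoomed crop the fixed jaw's edge is at row 195 and the sprung jaw's at row 290. So the fixture origin is at about (0.538, 0.035). I'll go over the gap and lower the plate at y ≈ +4.

```bash
python3 -m crank '45 0 0 0 0 0;86 -1 0 0 0 0;86 -1 0 0 0 0;86 -1 40 0 0 0;86 -1 55 0 0 0;86 -1 55 0 0 0;86 -1 55 0 0 0'
python3 -m crank '0 0 15 0 0 0;0 0 30 0 0 0;0 0 45 0 0 0;0 0 60 0 0 0;0 0 64 0 0 0;0 0 64 0 0 0'
```

```text
time: 5.8
tcp_pos: [0.5394, 0.0403, 0.1052]
ee_rot: [0.774, 0.633, 0.001, 0.001]
force: [0.6, -0.3, -0.6]
gripper_width: 0.0439
grasp_force: 30.0
time: 6.55
tcp_pos: [0.5382, 0.041, 0.0399]
ee_rot: [0.774, 0.634, -0.0, -0.0]
force: [0.0, -0.3, -0.3]
gripper_width: 0.0436
grasp_force: 30.0
```

```bash
python3 -m crank '1 0 3 0 0 0;2 0 5 0 0 0;2 0 5 0 0 0' |sed -n '2p;4p'
python3 -m crank '.7 0 0 0 0 0;.7 0 0 0 0 0'|sed -n '2p;4p'
python3 -m crank '.7 0 0 0 0 0;.7 0 0 0 0 0'|sed -n '2p;4p'
python3 -m crank '.7 0 0 0 0 0;.7 0 0 0 0 0'|sed -n '2p;4p'
```

```text
tcp_pos: [0.5388, 0.043, 0.0354]
force: [0.0, 0.3, -1.2]
tcp_pos: [0.539, 0.0437, 0.0354]
force: [0.1, 0.2, -0.5]
tcp_pos: [0.5391, 0.0444, 0.0353]
force: [0.6, 0.9, -0.0]
tcp_pos: [0.5391, 0.0445, 0.0353]
force: [-0.3, -2.3, 0.1]
```

```bash
python3 -m crank '.4 0 0 0 0 0;.4 0 2 0 0 0;.4 0 3.2 0 0 0;.4 0 3.2 0 0 0' |sed -n '2p;4p'
python3 -m crank '0 0 .8 0 0 0;0 0 .8 0 0 0;0 0 .8 0 0 0' |sed -n '2p;4p'
```

```text
tcp_pos: [0.5393, 0.0444, 0.0323]
force: [-0.6, -4.5, 0.5]
tcp_pos: [0.5393, 0.0445, 0.0323]
force: [-2.1, -4.5, 6.4]
```

```bash
python3 -m crank '0 0 0 0 0 0;0 0 0 0 0 0;0 0 0 0 0 0;0 0 0 0 0 0' 70 
python3 -m crank '0 0 -50 0 0 0;0 0 -100 0 0 0;-60 0 -127 0 0 0;-120 0 -127 0 0 0;-120 0 -127 0 0 0;-120 0 -127 0 0 0' 94
python3 ov.py p1 .5393 .0420 -11.3 .008
```

```text
time: 9.05
tcp_pos: [0.5392, 0.0456, 0.0311]
ee_rot: [0.774, 0.634, 0.0, -0.0]
force: [0.8, 0.0, -0.6]
gripper_width: 0.0699
grasp_force: 0.0
time: 9.8
tcp_pos: [0.5154, -0.0719, 0.158]
ee_rot: [0.774, 0.633, 0.0, -0.001]
force: [-0.1, 0.3, 0.4]
gripper_width: 0.0943
grasp_force: 0.0
t 9.8 tcp [ 0.5154 -0.0719  0.158 ] yaw y -11.44
crop origin [212.3   4. ] top px [[246.3, 58.9], [312.5, 58.8], [312.9, 36.0], [245.9, 36.1]]
```

View pics/p1.png

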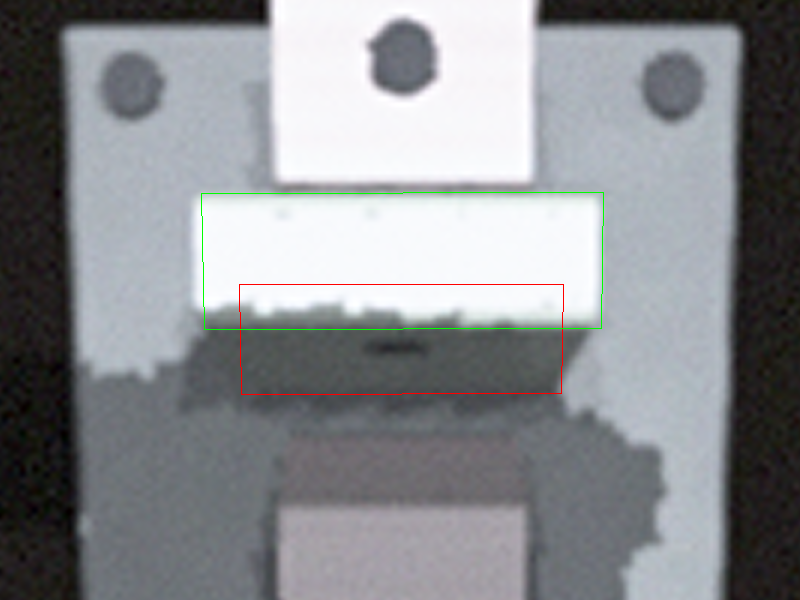

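Plate 1 is upright and seated, flush against the fixed jaw and close to the overlay. Next is plate 2.

```bash
python3 -m crank '-60 17 0 0 0 -3.4;-120 34 0 0 0 -3.4;-170 50 10 0 0 -3.4;-198 57 25 0 0 -3.4;-198 57 25 0 0 -3.4;-198 57 25 0 0 -3.4;-198 57 25 0 0 -3.4'|sed -n '2,4p'
python3 ov.py b1 .532 -.277 -8 0
```

```text
tcp_pos: [0.533, -0.2758, 0.134]
ee_rot: [0.754, 0.657, 0.0, 0.0]
force: [0.0, -0.1, -0.3]
t 10.725 tcp [ 0.533  -0.2758  0.134 ] yaw y -7.84
crop origin [209.9 164.9] top px [[245.5, 234.8], [308.1, 234.9], [308.6, 215.7], [245.1, 215.5]]
```

View pics/b1.png

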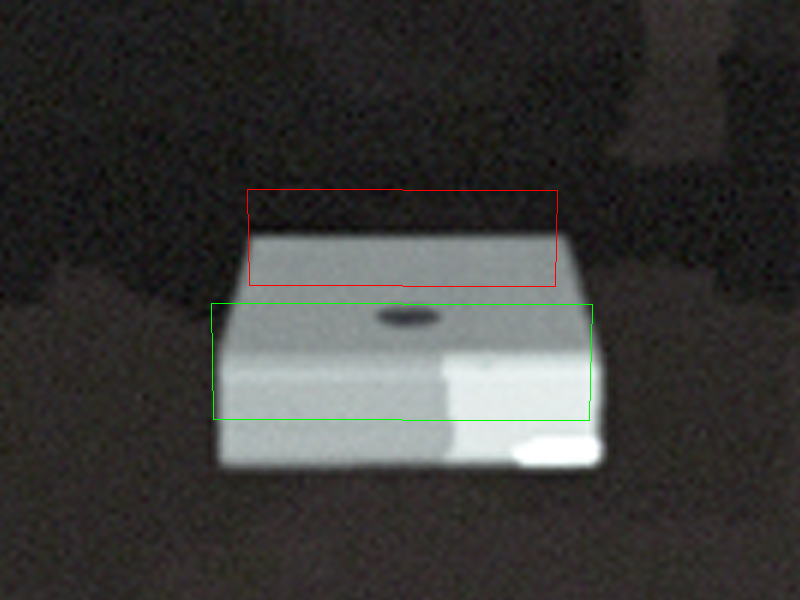

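The overlay shows plate 2's top face about 6 mm in −tool x and 1 mm in +tool y from the model, with the yaw matched. Now I'll grip it.

```bash
python3 -m crank '-8 0 40 0 0 0;-8 0 80 0 0 0;-8 0 100 0 0 0;-8 0 109 0 0 0;-8 0 109 0 0 0' 94 |sed -n '2,4p'
python3 -m crank '0 0 0 0 0 0;0 0 0 0 0 0;0 0 0 0 0 0;0 0 0 0 0 0;0 0 0 0 0 0;0 0 0 0 0 0;0 0 0 0 0 0' 30
```

```text
tcp_pos: [0.5316, -0.2851, 0.0245]
ee_rot: [0.754, 0.657, 0.0, 0.0]
force: [-0.0, 0.3, -0.2]
time: 12.28
tcp_pos: [0.5314, -0.2856, 0.0243]
ee_rot: [0.755, 0.656, -0.0, 0.0]
force: [-0.7, 0.4, 0.6]
gripper_width: 0.0437
grasp_force: 30.0
```

```bash
python3 -m crank '0 0 -55 0 0 0;0 0 -110 0 0 0;40 -7 -135 0 0 0;100 -17 -135 0 0 3.4;160 -28 -135 0 0 3.4;215 -38 -135 0 0 3.4;238 -42 -135 0 0 3.4;238 -42 -135 0 0 3.4'|sed -n '2,3p'
python3 -m crank '0 0 0 0 0 0;0 0 0 0 0 0;0 0 0 0 0 0'|sed -n '2,5p'
python3 - <<'E'
from h import *
im=capture("wrist"); a=np.load("pics/f1.npz")["im"]
s=lambda i:cv2.resize(i[225:325,215:345,::-1],None,fx=3,fy=5.5,interpolation=cv2.INTER_CUBIC)
cv2.imwrite("pics/cmp.png",np.hstack([s(a),s(im)]))
for i in(a,im): print(cv2.cvtColor(i,cv2.COLOR_RGB2GRAY)[230:325,255:300].mean(1).astype(int).tolist())
E
```

```text
tcp_pos: [0.5221, -0.0423, 0.1591]
ee_rot: [0.773, 0.635, -0.0, -0.0]
tcp_pos: [0.5228, -0.045, 0.1592]
ee_rot: [0.774, 0.633, -0.0, 0.0]
force: [0.3, -0.1, -1.7]
gripper_width: 0.0442
[40, 40, 40, 40, 41, 40, 40, 38, 36, 71, 129, 143, 142, 140, 141, 142, 141, 141, 141, 141, 141, 141, 142, 142, 142, 142, 142, 142, 142, 142, 142, 142, 142, 142, 142, 142, 134, 121, 112, 109, 109, 111, 119, 131, 141, 143, 142, 143, 143, 142, 143, 143, 142, 144, 152, 162, 169, 173, 177, 184, 193, 194, 188, 179, 176, 178, 180, 180, 178, 177, 178, 179, 179, 178, 175, 173, 175, 177, 178, 175, 174, 174, 171, 161, 135, 96, 86, 92, 94, 95, 94, 95, 96, 95, 97]
[35, 33, 66, 120, 135, 133, 132, 132, 132, 132, 132, 132, 133, 133, 133, 132, 132, 133, 132, 133, 132, 133, 133, 133, 133, 134, 134, 131, 121, 109, 103, 102, 103, 108, 120, 132, 134, 134, 133, 134, 133, 134, 134, 134, 136, 145, 154, 159, 163, 167, 175, 183, 182, 175, 166, 165, 167, 169, 168, 167, 166, 168, 168, 168, 166, 164, 162, 164, 166, 166, 164, 164, 163, 160, 152, 128, 87, 67, 67, 68, 69, 69, 68, 69, 72, 81, 90, 92, 93, 92, 94, 94, 95, 94, 95]
```

View pics/cmp.png

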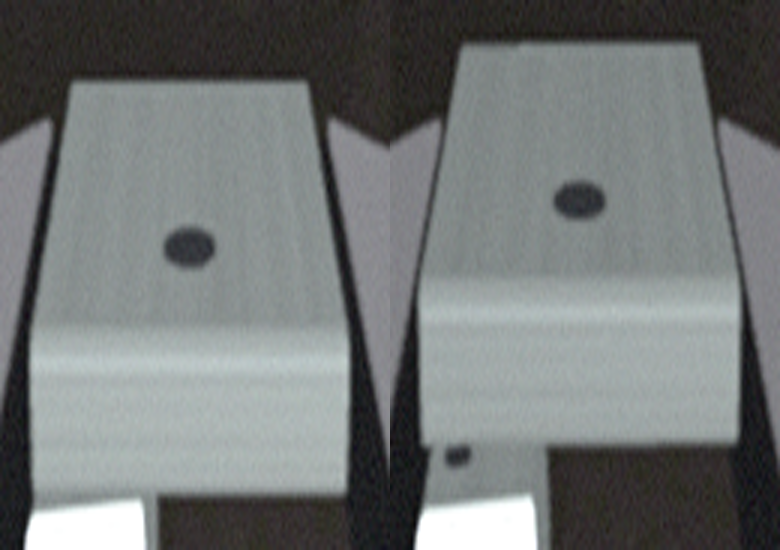

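Side by side, plate 2 sits about 3.9 mm further along +tool x in the fingers than plate 1 did. The bottom edge moved from row 9 to row 2. I'll allow for that.

```bash
python3 -m crank '45 -1 0 0 0 0;71.5 -1.7 20 0 0 0;71.5 -1.7 50 0 0 0;71.5 -1.7 50 0 0 0;71.5 -1.7 50 0 0 0;71.5 -1.7 50 0 0 0;71.5 -1.7 50 0 0 0'
python3 ov.py q1 .5358 .0282 -11.4 .085
```

```text
time: 14.58
tcp_pos: [0.5358, 0.0261, 0.1103]
ee_rot: [0.774, 0.633, 0.001, 0.001]
force: [0.0, -0.7, -0.8]
gripper_width: 0.0437
grasp_force: 30.0
t 14.575 tcp [0.5358 0.0261 0.1103] yaw y -11.39
crop origin [210.1 217.5] top px [[224.8, 307.5], [329.4, 307.4], [330.6, 276.8], [223.6, 276.8]]
```

View pics/q1.png

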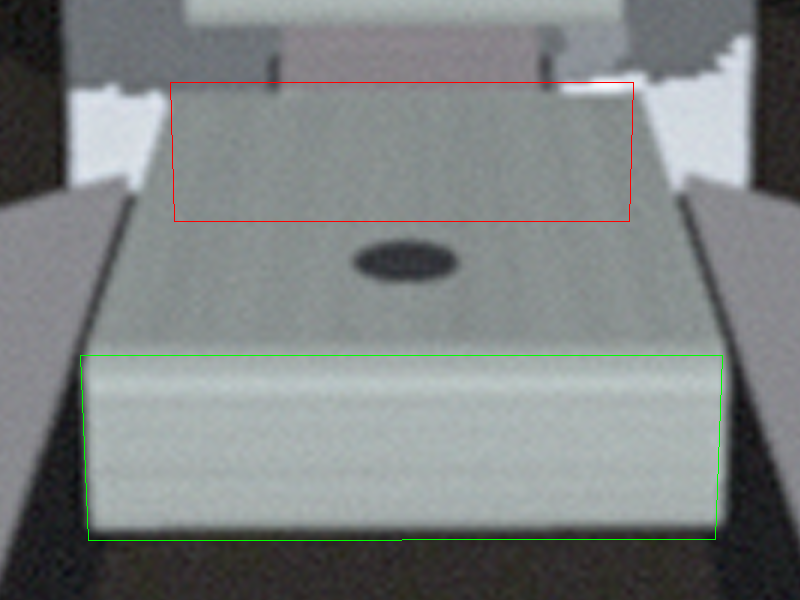

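```bash
python3 - <<'E'
from h import *
m=cam("wrist"); cm=(m[0],m[1],np.load("pics/q1.npz")["W"])
yaw=np.radians(-11.4);c,q=np.cos(yaw),np.sin(yaw)
for n,r,z in(("plate1 lower top edge",221.5,.070),("plate2 +y bottom edge",232.7,.086),("plate2 -y top edge",217.5+527/6,.148)):
    P=toplane(cm,[[277,r]],z)[0]-[.5381,.0351,0]; print(n,round((-q*P[0]+c*P[1])*1000,1))
print(observe()["tcp_pos"])
E
```

```text
plate1 lower top edge 1.3
plate2 +y bottom edge -0.7
plate2 -y top edge -12.7
[0.53559706 0.02615912 0.11004602]
```

```bash
python3 -m crank '-1 0 0 0 0 0;-1 0 10 0 0 0;-1 0 16 0 0 0;-1 0 20 0 0 0;-1 0 20 0 0 0'|sed -n '2p;4p'
python3 -m crank '0 0 5 0 0 0;0 0 10 0 0 0;0 0 10 0 0 0'|sed -n '2p;4p'
python3 -m crank '0 0 5 0 0 0;0 0 10 0 0 0;0 0 10 0 0 0'|sed -n '2p;4p'
```

```text
tcp_pos: [0.5346, 0.0255, 0.0887]
force: [0.3, 0.2, -1.6]
tcp_pos: [0.5345, 0.0255, 0.0788]
force: [-0.4, -0.2, -0.5]
tcp_pos: [0.5345, 0.0255, 0.0688]
force: [0.7, -0.0, -1.3]
```

```bash
python3 -m crank '0 0 4 0 0 0;0 0 8 0 0 0;0 0 12 0 0 0;0 0 12 0 0 0'|sed -n '2p;4p'
python3 -m crank '0 0 4 0 0 0;0 0 8 0 0 0;0 0 12 0 0 0;0 0 12 0 0 0'|sed -n '2p;4p'
```

```text
tcp_pos: [0.535, 0.0256, 0.0569]
force: [1.1, 2.4, -1.4]
tcp_pos: [0.5345, 0.0255, 0.0446]
force: [0.6, 2.0, -2.4]
```

Spring force is about 2 N and the plate is going down cleanly.

```bash
python3 -m crank '0 0 4 0 0 0;0 0 8 0 0 0;0 0 12 0 0 0;0 0 12.5 0 0 0;0 0 12.5 0 0 0'|sed -n '2p;4p'
python3 -m crank '0 0 .7 0 0 0;0 0 .7 0 0 0'|sed -n '2p;4p'
```

```text
tcp_pos: [0.5348, 0.0254, 0.0325]
force: [1.6, 2.9, -2.0]
tcp_pos: [0.5348, 0.0255, 0.0323]
force: [-0.7, 1.2, 1.7]
```

```bash
python3 -m crank '.8 0 0 0 0 0;1.5 0 .4 0 0 0;1.5 0 .8 0 0 0;1.5 0 .8 0 0 0'|sed -n '2p;4p'
python3 -m crank '0 0 0 0 0 0;0 0 0 0 0 0;0 0 0 0 0 0;0 0 0 0 0 0' 70 |tail -3
python3 -m crank '0 0 -50 0 0 0;0 0 -100 0 0 0;-60 0 -127 0 0 0;-100 0 -127 0 0 0;-100 0 -127 0 0 0;-100 0 -127 0 0 0;-100 0 -127 0 0 0' 94 |sed -n '1,2p'
python3 ov.py p2 .5363 .0282 -11.3 .008
```

```text
tcp_pos: [0.5349, 0.0258, 0.0323]
force: [-3.5, -1.2, 8.6]
force: [-0.1, -0.5, -0.7]
gripper_width: 0.0701
grasp_force: 0.0
time: 19.75
tcp_pos: [0.5155, -0.07, 0.1578]
t 19.75 tcp [ 0.5155 -0.07    0.1578] yaw y -11.3
crop origin [212.8  27. ] top px [[247.3, 84.1], [312.5, 84.1], [313.0, 62.0], [246.9, 62.0]]
```

View pics/p2.png

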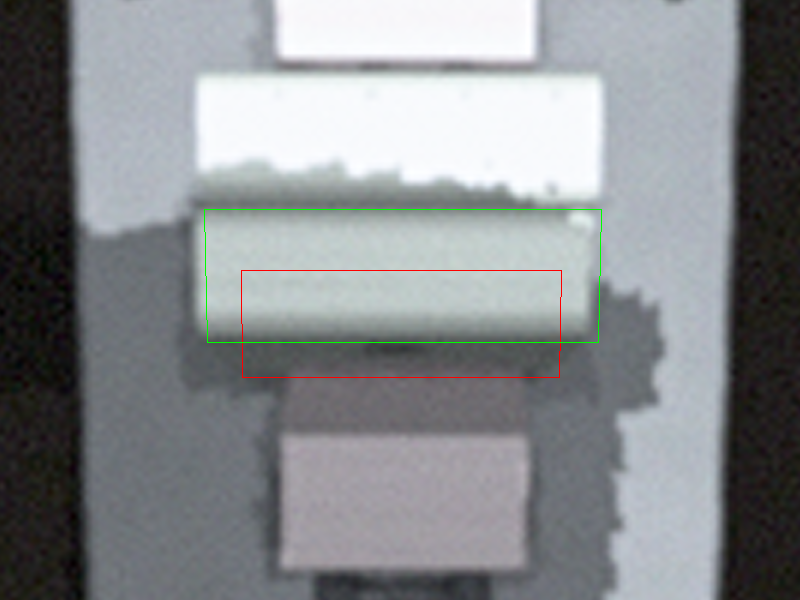

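Both plates stand side by side between the jaws, centred, and the sprung jaw bears on the second. They match the overlay to about 1 mm, and the arm is clear of everything.

```bash
python3 -c "
from station import *
print(hand_in())"
```

```text
the job is handed in; nothing more can be done
None
```

Both thin plates stand seated side by side in the fixture, released and held by the sprung jaw, and the thick plate was never touched; I handed the job in at about 20 s, and no verdict came back.

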